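Empty the tube labeller's catch drawer into the tote

ROBOT

A 6-joint arm with a two-finger parallel gripper is mounted at the origin on the work surface. World frame = base frame: x ahead of the robot, y to its left, z up, the work surface at z = 0. Lengths are in m, angles in degrees, forces in N, time in s.
With the tool pointing down it reaches from about 0.35 to 0.875 m from the base axis. Payload 4.2 kg.
Tool frame: the origin (TCP) lies midway between the tips of the shut fingers; the grasp point (between the pads) lies 19 mm behind it; y points along the fingers, z is the direction in which the jaws open and shut, and the axes are right-handed (so a half turn about y gives the same grasp; the last joint's range is limited). The gripper opens to 87 mm and grips with 3 to 60 N. Pads are 19 mm wide; open, the fingers measure 117 mm over their backs; the gripper's body (75 mm by 190 mm) begins 51 mm behind the grasp point.
Start: joints at [87.353, 22.042, 0.453, 0, -68.411, -14.817], TCP at [0.188, 0.596, 0.223] pointing down, gripper open.
Joint ranges: [-179.83, 179.83], [-69.29, 118.12], [-61.27, 80.66], [-181.25, 117.63], [-171.15, -9.14], [-177.46, 177.46]. Speed limits (degrees/s): [159.86, 159.86, 180, 180, 180, 180].

INTERFACE

Orientations are given as [roll, pitch, yaw] about the fixed x, y, z axes, in that order (R = Rz(yaw) Ry(pitch) Rx(roll)).
In Python, from workcell import env gives the robot as it stands. The module is installed in compiled form; this text tells all that it offers. Calls block until the motion is done:
- env.goto(position, orientation): joint-space move of the TCP to a pose.
- env.move_straight(position, rotation=None, rate=0.15, force_limit=None): straight line of the TCP; rotation=None keeps the orientation; rate is the mean speed in m/s. With force_limit (N) it stops when the force on the tool has changed by that much, and returns True; else False.
- env.set_joints(angles): joint-space move.
- env.gripper_to(opening, grasp_force=None): opening from 0.0 (shut) to 1.0 (fully open); grasp_force is the grip in N (None keeps the last); returns when the fingers have stopped.
- env.dwell(seconds).
- env.inverse_kinematics(position, orientation): joint angles nearest the present ones, or None.
- env.read_state(): the state.
- env.grab_frame(name): name is "scene" or "top" or "wrist"; returns a dict with "image" (420x560x3 uint8, blue, green, red), "fx", "fy", "cx", "cy" (pixels), "position" and "orientation" of the camera in the world. Camera axes: x right, y up, looking along -z (the intrinsics and any distortion apply to the point x, -y, -z); pixel columns grow to the right and rows downward; lengths in m; the calibration is good to about 2 mm. A picture is of the moment at which its call begins. There is no depth.
A pose or a line that the arm cannot do raises env.Unreachable and nothing moves.
- env.close_job(): hands the job in, once; it reports no verdict.
Trained networks look in a picture, given as the dict that the camera call returned (one of the last four; its "shot" number tells which), for a name from the list of things; names that differ only in an ending like _2 or _b are one class to them, and where a whole thing is asked for, a point or a joint stands for the part that bears it (a point fixed in the world has none). Each returns a list of dicts, best first, with "score" (0 to 1); they miss things now and then, are a little off and sometimes report something else, mostly with a low value. They report only what shows in the picture. A call takes as long as a camera call.
- env.search_frame(picture, thing): "xyz" ([x, y, z] in m, in world coordinates, good to about 4 mm: the middle of the surface that is visible of it).
- env.trace(picture, thing): "mask" (420x560 bool, what is visible of it).
The state is a dict: "clock": time; "joint_positions": joint angles; "qvel": joint speeds; "joint_torque": joint torques, N m; "position": TCP position; "tool_rot": TCP orientation; "force": force on the tool from outside, world axes, zero at the start; "wrist_torque": the same for the moment, N m; "opening": opening from 0.0 (shut) to 1.0 (fully open).
Only numpy, scipy, OpenCV 4.12 (cv2) and the standard library are available. Lean on these libraries where they do the work, as an engineer would, in place of code of your own. Each camera call takes 0.05 s, during which the arm holds its last target. There are 200 camera calls.

TASK

Pull the labeller's catch drawer out to its stop and move the finished tubes from it into the tote, the two large ones into the wide compartment and the small one into the narrow one. Set them down, do not drop them: each lies flat on the tote's floor, lengthwise parallel to the partition, and all three caps are at the same side of the tote. Then push the drawer fully shut, and leave the other things on the bench where they stand.

Things in the scene. Friction and masses are not known exactly. Their poses are not given: they have to be found in the camera images.
- labeller: tube labeller, a fixed white bench-top machine 310 wide, 410 deep, 235 high. Origin on the bench under the middle of its front edge; x into the machine, y along its front, z up. The first 205 mm behind the front are a low deck, top at 88 mm (a window lets one see into the drawer; a drop chute stands on it, top at 128, from 145 mm behind the front on); the tall body begins 205 mm behind the front.
- catch_drawer (a joint): how far the catch drawer is pulled out of the labeller's front: 0 m shut, 0.172 m at its stop; it slides along the labeller's -x with about 1.5 N of friction, moves both ways and stays where left. It may start up to 12 mm ajar.
- drawer_floor (a point): middle of the catch drawer's floor, on its top face (16 mm over the bench), moving with the drawer; axes as the labeller's. The inside is 190 (x) by 250 mm (y); side and rear walls 4 mm thick, top 40 mm above this floor; front panel 12 thick, 282 wide, top 60 mm above this floor. With the drawer at its stop the rear 21 mm of the inside stay under the deck.
- drawer_handle (a point): middle of the drawer's bar handle, a round steel bar 11 mm thick and 120 long along the labeller's y, 35 mm in front of the drawer's front panel and 56 mm over the bench (32 mm below the deck's top); it moves with the drawer. Axes as the labeller's.
- tote: the grey open tote, loose, 0.8 kg: 242 (x) x 158 (y) x 62 mm high, walls and floor 4 mm (a look-only rim juts 6 mm out). Origin under the middle, z up. A partition parallel to y, 4 mm thick and reaching 50 mm up, splits it into a wide compartment (inside x -117 to +29 mm) and a narrow one (inside x +33 to +117 mm), both y -75 to +75 mm, floor top at 4 mm. It stands to the left or to the right of the labeller.
- tip_box: bystander: grey pipette-tip box 122 x 84 x 62 mm, origin under its middle
- bottle: bystander: white round bottle with black cap, 70 across, 160 mm tall, origin under its middle
- pen_pot: bystander: round pot of pens, 84 across, 100 mm tall, pens to 145 mm, origin under its middle
- large_a_centre (a point): centre of a large finished tube (two alike, 'large_a' and 'large_b', interchangeable), lying in the catch drawer: 110 long, round body 29 mm thick, 45 g or so; six-sided cap (16 long) and round foot (6 long) both 32 mm thick so that it lies level with this point 16 mm over what it lies on and does not roll easily. x axis along the tube towards the cap.
- large_a_cap (a point): middle of the cap of large_a, 47 mm from the tube's centre along its x
- large_b_centre (a point): centre of a large finished tube (two alike, 'large_a' and 'large_b', interchangeable), lying in the catch drawer: 110 long, round body 29 mm thick, 45 g or so; six-sided cap (16 long) and round foot (6 long) both 32 mm thick so that it lies level with this point 16 mm over what it lies on and does not roll easily. x axis along the tube towards the cap.
- large_b_cap (a point): middle of the cap of large_b, 47 mm from the tube's centre along its x
- small_centre (a point): centre of the one small finished tube, lying in the catch drawer: 76 long, round body 15 mm thick, 18 g or so; six-sided cap (12 long) and round foot (6 long) both 18 mm thick so that it lies level with this point 9 mm over what it lies on and does not roll easily. x axis along the tube towards the cap.
- small_cap (a point): middle of the cap of small, 32 mm from the tube's centre along its x

How it is judged:
By the outcome, as a careful person would: the job done as asked, in the order asked, and still so for the second after the job is handed in, with the robot touching nothing.
It also fails if it takes over 72 s, if anything falls off the work surface, if the arm or the gripper's body presses on something with over 40 N, if the wrist force passes 120 N, or if a joint passes its speed limit or range.

## Working session

There is one attempt and no reset: what is moved stays moved. The work goes in short steps, each a Python script; the robot and the scene stay as the last script left them, time stands still between calls to the robot, and variables do not carry over. Pictures are saved under pics/ and viewed, about 8 in all and at most 12, crops included, and the job is handed in when it is done.

```bash
mkdir -p pics; cat > h.py <<'E'
from workcell import env
import numpy as np, cv2
from scipy.spatial.transform import Rotation as R
def cam(p):
    return np.array(p["position"]), p["orientation"]
E
python3 - <<'E'
from h import *
s=env.read_state();print({k:s[k] for k in("clock","position","tool_rot","opening")})
ims=[]
for n in("scene","top"):
    p=env.grab_frame(n);ims.append(p["image"])
    print(n,{k:p[k] for k in p if k!="image"})
    for t in("labeller","drawer_handle","drawer_floor","tote","tip_box","bottle","pen_pot","large_a_centre","large_a_cap","small_centre","small_cap"):
        print(t,[(np.round(d["xyz"],3).tolist(),round(d["score"],2)) for d in env.search_frame(p,t)[:3]])
    cv2.imwrite(f"pics/{n}0.png",cv2.resize(p["image"],(800,600)))
E
```

```text
{'clock': 0.0, 'position': array([0.18735592, 0.59560798, 0.22143458]), 'tool_rot': array([-8.98721366e+01,  6.19407115e-03,  1.62526905e+02]), 'opening': 0.9989733189710853}
scene {'fx': 396.3562327171564, 'fy': 396.3562327171564, 'cx': 279.43192821435787, 'cy': 209.4520928010588, 'position': array([1.04959706, 0.18313964, 0.81804117]), 'orientation': array([ 31.987146  ,  -0.42890122, 114.02944073]), 'shot': 1}
labeller [([0.922, -0.006, 0.168], 0.74)]
drawer_handle [([0.925, -0.005, 0.171], 0.56)]
drawer_floor [([0.629, -0.002, 0.076], 0.81)]
tote [([0.492, 0.338, 0.012], 0.71), ([0.764, -0.268, 0.073], 0.62)]
tip_box [([0.516, -0.276, 0.053], 0.7)]
bottle [([0.772, 0.282, 0.108], 0.61)]
pen_pot [([0.761, -0.266, 0.073], 0.96)]
large_a_centre []
large_a_cap [([0.498, 0.335, 0.008], 0.34)]
small_centre []
small_cap []
top {'fx': 412.3405018102047, 'fy': 412.3405018102047, 'cx': 276.57352584367396, 'cy': 207.10180989425484, 'position': array([0.44879532, 0.00601745, 0.99670572]), 'orientation': array([  9.86622111,   0.80973937, -90.79421514]), 'shot': 2}
labeller [([0.848, -0.022, 0.13], 0.96)]
drawer_handle [([0.638, -0.004, 0.061], 0.9)]
drawer_floor [([0.634, -0.004, 0.064], 0.82)]
tote [([0.494, 0.338, 0.005], 0.59)]
tip_box [([0.498, -0.286, 0.051], 0.65), ([0.634, -0.008, 0.061], 0.36)]
bottle [([0.738, 0.272, 0.104], 0.79), ([0.499, -0.286, 0.056], 0.74)]
pen_pot [([0.759, -0.275, 0.072], 0.88)]
large_a_centre []
large_a_cap []
small_centre []
small_cap []
```

View pics/top0.png

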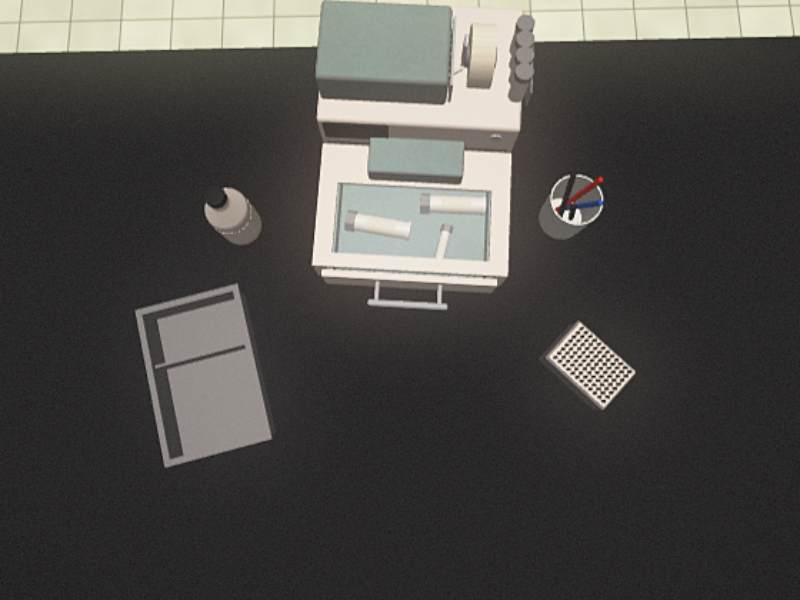

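View pics/scene0.png

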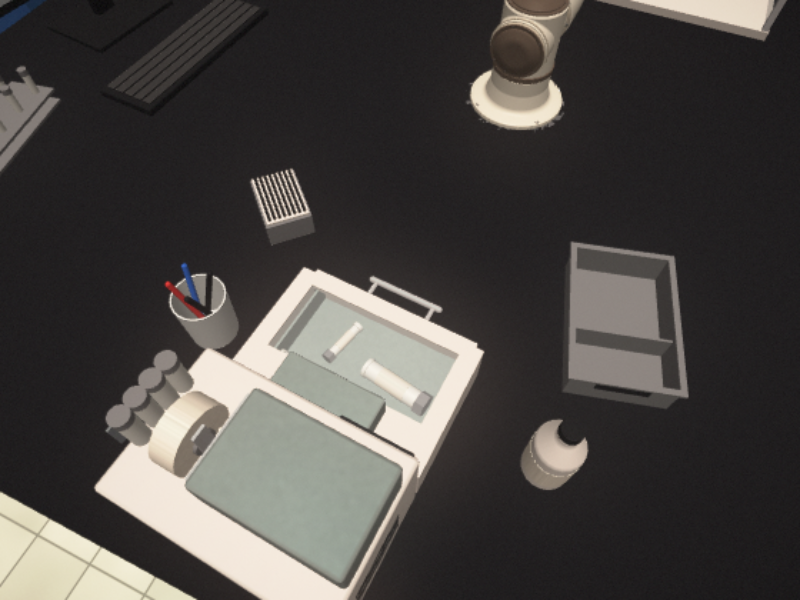

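Top view: handle ends at (369,304) and (447,307), deck front edge from (313,265) to (508,275), tote rim corners (136,310), (238,285), (272,438), (165,466). The tote's narrow compartment is on the far side. Both large caps point left (+y) and the small cap points into the machine. The scene view agrees. Next I back-project these points.

```bash
cat >> h.py <<'E'
def ray(p,uv,z):
    "world points at height z of pixels uv (560x420)"
    uv=np.atleast_2d(uv).astype(float)
    d=np.c_[(uv[:,0]-p["cx"])/p["fx"],-(uv[:,1]-p["cy"])/p["fy"],-np.ones(len(uv))]
    d=R.from_euler("xyz",p["orientation"],degrees=True).apply(d); o=np.array(p["position"])
    return o+d*((z-o[2])/d[:,2])[:,None]
def proj(p,X):
    c=R.from_euler("xyz",p["orientation"],degrees=True).inv().apply(np.atleast_2d(X)-np.array(p["position"]))
    return np.c_[p["cx"]-p["fx"]*c[:,0]/c[:,2],p["cy"]+p["fy"]*c[:,1]/c[:,2]]
E
python3 - <<'E'
from h import *
p=env.grab_frame("top"); k=.7
for n,uv,z in(("handle",[(369,304),(447,307)],.058),("deck",[(313,265),(508,275)],.088),("tote",[(136,310),(238,285),(272,438),(165,466)],.062)):
    X=ray(p,np.array(uv)*k,z); print(n,X.round(4).tolist(),X.mean(0).round(4))
    print(np.degrees(np.arctan2(*(np.diff(X,axis=0)[:,1::-1].T.tolist() and np.diff(X,axis=0)[:,[1,0]].T))).round(1),np.linalg.norm(np.diff(X,axis=0),axis=1).round(3))
# tote fit: mask outline vs. rim rectangle
m=env.trace(p,"tote"); print([(d["score"],d["mask"].sum()) for d in m])
M=m[0]["mask"].astype(np.uint8)
c=max(cv2.findContours(M,0,2)[0],key=cv2.contourArea); q=cv2.boxPoints(cv2.minAreaRect(c)); X=ray(p,q,.062)
print("mask",X.round(3).tolist(),X.mean(0).round(4))
E
```

```text
handle [[0.5996, 0.0594, 0.058], [0.5927, -0.0663, 0.058]] [ 0.5961 -0.0035  0.058 ]
[-93.2] [0.126]
deck [[0.6587, 0.146, 0.088], [0.6374, -0.1612, 0.088]] [ 0.6481 -0.0076  0.088 ]
[-94.] [0.308]
tote [[0.5952, 0.4355, 0.062], [0.6336, 0.2716, 0.062], [0.391, 0.2109, 0.062], [0.3511, 0.3755, 0.062]] [0.4927 0.3234 0.062 ]
[ -76.8 -166.   103.6] [0.168 0.25  0.169]
[(0.59, np.int64(8777))]
mask [[0.598, 0.448, 0.062], [0.637, 0.266, 0.062], [0.386, 0.203, 0.062], [0.35, 0.376, 0.062]] [0.4927 0.3233 0.062 ]
```

```bash
python3 - <<'E'
from h import *
env.goto([.596,-.0035,.2],[-90,0,86.2]); env.gripper_to(0.29,20)
s=env.read_state();print(s["clock"],s["position"],s["joint_positions"].round(1))
p=env.grab_frame("wrist");print({k:p[k] for k in p if k!="image"})
print(env.search_frame(p,"drawer_handle")[:2], [d["score"] for d in env.trace(p,"drawer_handle")])
a=proj(p,[[.596,-.0035,.056]]);print(a)
cv2.imwrite("pics/w1.png",cv2.resize(p["image"],(800,600)))
E
```

```text
5.075 [ 0.59601471 -0.00351049  0.19999884] [ 15.2  20.2  -5.7   0.  -64.1 -19. ]
{'fx': 341.0424551689602, 'fy': 341.0424551689602, 'cx': 278.09618292019275, 'cy': 212.0038318976654, 'position': array([ 0.59075398, -0.07209499,  0.3611491 ]), 'orientation': array([-1.46624210e+01, -5.28325972e-03,  1.76236580e+02]), 'shot': 4}
[{'xyz': [0.6294, -0.0447, 0.0651], 'score': 0.78}] [0.83]
[[277.26656992 200.34291606]]
```

View pics/w1.png

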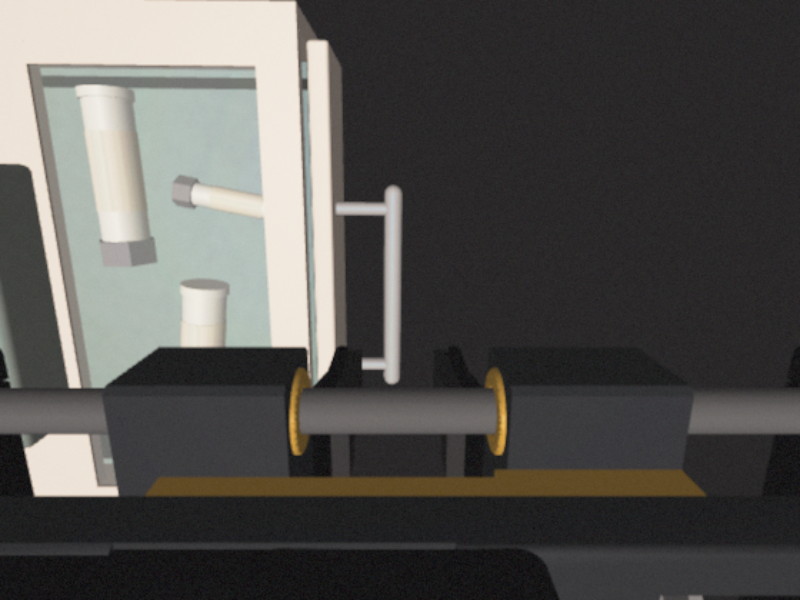

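The wrist view shows the handle bar running from (393,190) to (392,382), parallel to the image column and about 2 mm from my prediction. The yaw of −3.8° holds, so I grip the bar and pull.

```bash
python3 - <<'E'
from h import *
d=np.array([np.cos(np.radians(-3.8)),np.sin(np.radians(-3.8)),0])
env.move_straight([.598,-.0035,.06],rate=.2); env.move_straight([.598,-.0035,.038],rate=.08,force_limit=8)
env.gripper_to(0,20); s=env.read_state();print(s["clock"],s["position"],s["opening"],s["force"])
a=s["position"]
print(env.move_straight(a-d*.19,rate=.12,force_limit=12))
s=env.read_state();print(s["clock"],s["position"],s["force"],"travel",np.dot(a-s["position"],d))
env.gripper_to(.3);b=env.read_state()["position"];env.move_straight(b+[0,0,.12],rate=.25)
env.goto([.455,0.0,.30],[-90,0,176.2])
p=env.grab_frame("wrist");print({k:p[k] for k in p if k!="image"})
for t in("large_a_centre","large_a_cap","small_centre","small_cap"):
    print(t,[(np.round(r["xyz"],4).tolist(),round(r["score"],2)) for r in env.search_frame(p,t)[:3]])
np.save("drawer.npy",p,allow_pickle=True)
print(env.read_state()["clock"])
cv2.imwrite("pics/w2.png",cv2.resize(p["image"],(800,600)))
E
```

```text
6.9417 [ 0.59866932 -0.00344052  0.03852329] 0.11348876201236109 [ 0.150373   -0.06334991  0.65285408]
True
8.1917 [0.43350037 0.00958435 0.03886787] [ 1.73700188 -0.33049381  0.85185659] travel 0.1656690332470131
{'fx': 341.0424551689602, 'fy': 341.0424551689602, 'cx': 278.09618292019275, 'cy': 212.0038318976654, 'position': array([ 0.52341894, -0.00409917,  0.45989147]), 'orientation': array([-14.85340215,  -0.10032287, -93.79858535]), 'shot': 5}
large_a_centre [([0.603, -0.0737, 0.0418], 0.56)]
large_a_cap [([0.6054, -0.0656, 0.0478], 0.81)]
small_centre [([0.5403, -0.0541, 0.031], 0.64)]
small_cap [([0.538, -0.0518, 0.0362], 0.82)]
11.125
```

View pics/w2.png

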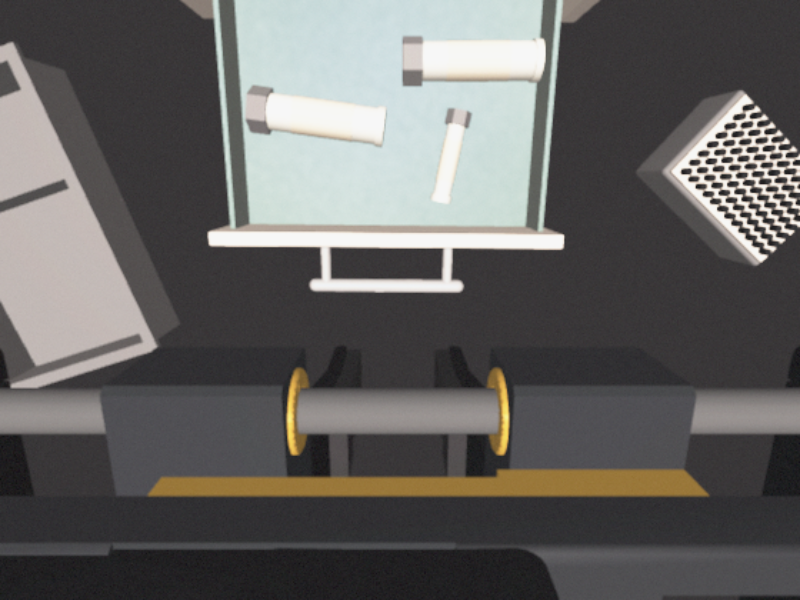

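The drawer is at its stop: it travelled 0.166 m after starting about 6 mm ajar. In the wrist view, each tube as cap end to foot end:
- **Right large tube:** (403,61) to (545,60)
- **Left large tube:** (248,107) to (385,125)
- **Small tube:** (459,111) to (441,201)

Next I back-project these ends.

```bash
python3 - <<'E'
from h import *
p=np.load("drawer.npy",allow_pickle=True).item()
for n,a,b,z in(("R",(403,61),(545,60),.032),("L",(248,107),(385,125),.032),("S",(459,111),(441,201),.025)):
    X=ray(p,np.array([a,b])*.7,z);v=X[0]-X[1];print(n,X.round(4).tolist(),"mid",X.mean(0).round(4),"th",np.degrees(np.arctan2(v[1],v[0])).round(1),"len",np.linalg.norm(v).round(4))
d=np.array([.9978,-.0663,0]);y=np.array([.0663,.9978,0]);f=np.array([.4335,.0096,0])+d*(.216-.074)
print("floor centre",f,"deck edge", f+d*.074)
print(proj(p,[f+d*sx*.095+y*sy*.125+[0,0,.016] for sx in(-1,) for sy in(-1,1)])/.7)
E
```

```text
R [[0.6103, -0.0152, 0.032], [0.6035, -0.129, 0.032]] mid [ 0.6069 -0.0721  0.032 ] th 86.6 len 0.114
L [[0.5842, 0.1139, 0.032], [0.5629, 0.0027, 0.032]] mid [0.5736 0.0583 0.032 ] th 79.1 len 0.1132
S [[0.5705, -0.0597, 0.025], [0.4978, -0.0415, 0.025]] mid [ 0.5341 -0.0506  0.025 ] th -14.1 len 0.075
floor centre [5.751876e-01 1.854000e-04 0.000000e+00] deck edge [ 0.6490248 -0.0047208  0.       ]
[[526.16326696 223.58861685]
 [249.47841663 223.62244837]]
```

The predicted drawer corners match the picture, so the geometry holds. The small tube goes first because it blocks the finger space for the right large tube.

```bash
cat >> h.py <<'E'
TO=np.array([.4927,.3233,0]);TR=R.from_euler("z",13.6,degrees=True)
def pick(xy,th,z,op,force):
    env.goto([*xy,.13],[-90,0,th]); env.gripper_to(op)
    print("down hit",env.move_straight([*xy,z],rate=.12,force_limit=10))
    env.gripper_to(0,force); s=env.read_state(); print("grip",s["clock"],s["opening"]*87,s["position"].round(4),s["force"].round(2))
    env.move_straight([*xy,.15],rate=.2); print("held",env.read_state()["opening"]*87)
    return s["position"][2]
def place(tx,ty,zg,op):
    q=TO+TR.apply([tx,ty,0]); rot=[-90,0,103.6]
    env.goto([*q[:2],.15],rot); env.move_straight([*q[:2],zg-.012+.012],rate=.18)
    hit=env.move_straight([*q[:2],zg-.012-.0015],rate=.03,force_limit=2.5)
    s=env.read_state(); print("set",hit,s["position"].round(4),"above nominal",s["position"][2]-zg+.012,s["opening"]*87)
    env.gripper_to(op); env.move_straight([*q[:2],.15],rate=.2); print(env.read_state()["clock"])
E
python3 - <<'E'
from h import *
zg=pick((.5341,-.0506),-14.1,.0195,.42,12)
place(.075,0,zg,.42)
E
```

```text
down hit False
grip 15.9333 14.581923393710625 [ 0.5343 -0.0506  0.0198] [ 0.64 -0.14  1.27]
held 14.442084747490046
set True [0.5656 0.3411 0.0075] above nominal -0.0002719317607496781 14.465384979413072
21.0833
```

```bash
python3 - <<'E'
from h import *
zg=pick((.5736,.0583),79.1,.0235,.46,15)
place(-.073,0,zg,.44)
p=env.grab_frame("top");cv2.imwrite("pics/t3.png",p["image"])
for t in("tote","large_a_centre","large_a_cap","small_cap"):
    print(t,[(np.round(r["xyz"],3).tolist(),round(r["score"],2)) for r in env.search_frame(p,t)[:3]])
E
```

```text
down hit False
grip 23.9667 28.361869323615817 [0.574  0.0584 0.0242] [-0.73  0.56  2.61]
held 28.130047456586862
set True [0.4218 0.3063 0.012 ] above nominal -0.00022289400973519308 28.29521357619384
28.525
tote [([0.526, 0.315, 0.002], 0.63)]
large_a_centre [([0.602, -0.066, 0.046], 0.75)]
large_a_cap [([0.604, -0.069, 0.044], 0.62)]
small_cap [([0.565, 0.343, 0.02], 0.72)]
```

View pics/t3.png

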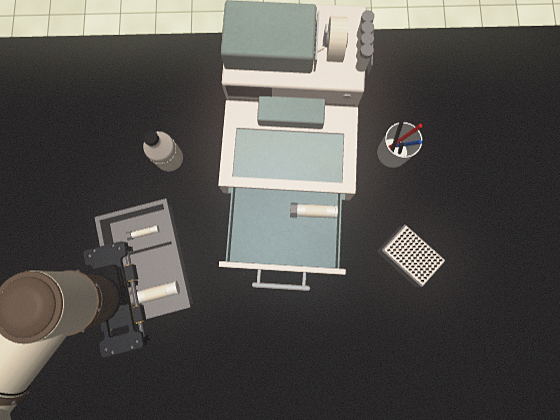

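The small tube at (143,232) and the left large tube at (158,291) lie parallel to the partition in the right compartments. The right large tube still lies at (290–338, 210), and the bystanders have not moved. I take the right tube next.

```bash
python3 - <<'E'
from h import *
zg=pick((.6065,-.0721),86.6,.0245,.43,15)
place(-.011,0,zg,.43)
# go to handle side, look back from there
d=np.array([.9978,-.0663,0]); h=np.array([.4335,.0096,0])
q=h-d*.06
env.gripper_to(0)
env.goto([*q[:2],.16],[-90,0,86.2])
p=env.grab_frame("top");cv2.imwrite("pics/t4.png",cv2.resize(p["image"][150:380,60:400],(800,541),interpolation=3))
for t in("large_a_cap","small_cap"):
    print(t,[(np.round(r["xyz"],3).tolist(),round(r["score"],2)) for r in env.search_frame(p,t)[:3]])
print(env.read_state()["clock"])
E
```

```text
down hit False
grip 31.9333 28.423855585618515 [ 0.6071 -0.0721  0.0253] [0.03 0.38 1.56]
held 28.613277375930235
set True [0.4821 0.3209 0.0131] above nominal -0.00013931483314313584 28.26651818316456
36.8667
large_a_cap [([0.477, 0.326, 0.033], 0.96)]
small_cap [([0.564, 0.342, 0.021], 0.73)]
39.15
```

View pics/t4.png

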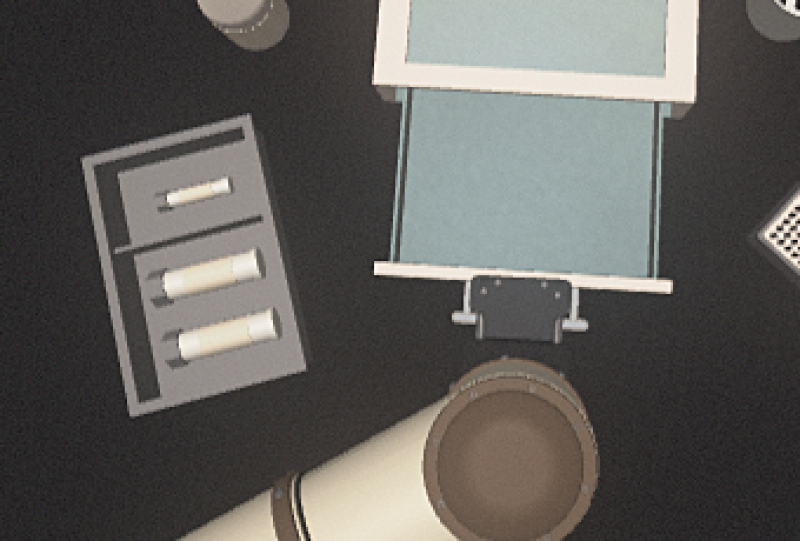

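All three tubes lie parallel to the partition with their caps at the left (+y) side. The drawer is empty. I push it shut.

```bash
python3 - <<'E'
from h import *
d=np.array([.9978,-.0663,0]); h=np.array([.4335,.0096,0]); q=h-d*.06
z=np.array([0,0,.037])
env.move_straight(q+z,rate=.15,force_limit=8)
print(env.move_straight(h-d*.0205+d*.155+z,rate=.1,force_limit=15), env.read_state()["position"])
print(env.move_straight(h+d*.19+z,rate=.04,force_limit=15))
s=env.read_state();print(s["clock"],s["position"],s["force"],"tip adv",np.dot(s["position"]-h,d))
b=s["position"];env.move_straight(b-d*.05,rate=.1);env.move_straight(b-d*.05+[0,0,.15],rate=.25)
env.goto([.45,-.1,.3],[-90,0,176.2])
p=env.grab_frame("wrist");t=env.grab_frame("top")
c=h+d*.172+[0,0,.056];print("expected handle shut px",proj(p,[c])/.7)
cv2.imwrite("pics/w5.png",cv2.resize(p["image"],(800,600)));cv2.imwrite("pics/t5.png",t["image"])
print(env.read_state()["clock"])
E
```

```text
False [0.56779654 0.00093435 0.03723743]
True
42.9583 [ 0.58999398 -0.00112019  0.03634885] [ 0.22466173 -0.77410492 -0.44392852] tip adv 0.1568604372550204
expected handle shut px [[254.8684984   65.53042739]]
45.975
```

View pics/w5.png

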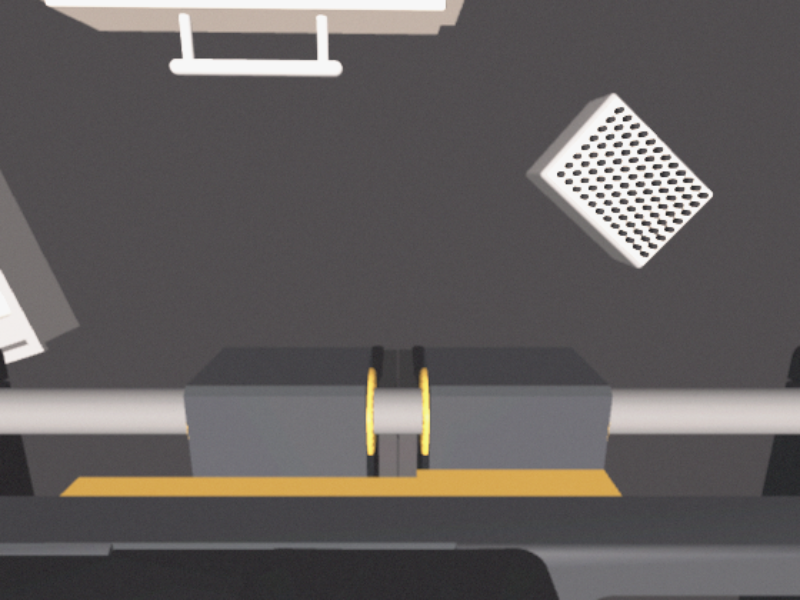

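View pics/t5.png

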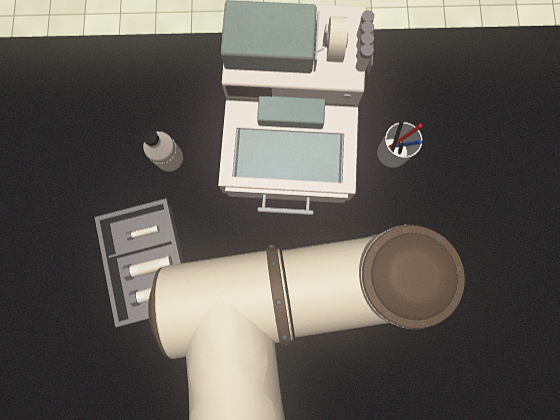

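The handle is at (256,67) against an expected (255,65.5), so the drawer is shut to within about 1 mm, and the push ended on the hard stop. There is time for one slow confirming push before I hand in.

```bash
python3 - <<'E'
from h import *
d=np.array([.9978,-.0663,0]); b=np.array([.590,-.0011,.037])
env.goto([*(b-d*.05)[:2],.16],[-90,0,86.2]);env.move_straight(b-d*.05,rate=.2)
env.move_straight(b-d*.01,rate=.1,force_limit=15)
print(env.move_straight(b+d*.015,rate=.02,force_limit=22))
s=env.read_state();print(s["clock"],np.dot(s["position"]-b,d),s["force"])
c=s["position"];env.move_straight(c-d*.05,rate=.1);env.move_straight(c-d*.05+[0,0,.15],rate=.25)
env.dwell(.3);print(env.read_state()["clock"]);env.close_job()
E
```

```text
True
49.625 -0.00015589595124191997 [-0.76048079 -0.59044113  0.03417082]
51.3167
the job is handed in; nothing more can be done
```

The job is done and was handed in at about 51 s of the 72 s allowed. I have no verdict on it.

- **Drawer out:** I pulled it by the handle to its stop. It travelled 166 mm, so it had started about 6 mm ajar.
- **Tubes:** I moved the small tube into the narrow compartment and the two large ones into the wide one. Each was lowered until it touched the tote floor, within 0.3 mm of the height I expected, before I let go. The overhead picture afterwards showed all three parallel to the partition with their caps at the same (+y) side.
- **Drawer shut:** I pushed it onto its hard stop with a 15 N limit. A second slow push with a 22 N limit stopped within 0.2 mm of the same place.
- **Bystanders and tote:** In the pictures they look where they were.

**What disagreed:** after the first push the handle appeared about 1 mm short of where I expected it, which is within the camera's calibration error. I took no picture after the second push. In the last overhead picture the arm hid part of the large tube nearest the robot, but it showed clearly in the earlier one.

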